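Chock the coating roller before drawing the keeper

ROBOT

A 6-joint arm with a two-finger parallel gripper is mounted at the origin on a cart in front of the work surface, level with it; the furniture and walls round the work are solid. World frame = base frame: x ahead of the robot, y to its left, z up, the work surface at z = 0. Lengths are in m, angles in rad, forces in N, time in s.
With the tool pointing down it reaches from about 0.375 to 0.825 m from the base axis. Payload 5.5 kg.
Tool frame: the origin (TCP) lies midway between the tips of the shut fingers; the grasp point (between the pads) lies 19 mm behind it; z points along the fingers, x is the direction in which the jaws open and shut, and the axes are right-handed (so a half turn about z gives the same grasp; the last joint's range is limited). The gripper opens to 85 mm and grips with 20 to 120 N. Pads are 22 mm wide; open, the fingers measure 114 mm over their backs; the gripper's body (76 mm by 85 mm) begins 54 mm behind the grasp point. The pads swing forward as they close: fully open they stand 13 mm farther back than shut.
Start: joints at [0, 0.314, -0.047, 1.21, 0, 1.571], TCP at [0.6, -0, 0.231] pointing down, gripper open.
Joint ranges: [-2.67, 2.67], [-0.69, 1.73], [-1.03, 1.25], [-2.08, 2.16], [-1.42, 1.45], [-3.14, 3.14]. Speed limits (rad/s): [2.39, 2.39, 3.01, 3.14, 3.14, 3.14].

INTERFACE

Orientations are given as a unit quaternion [x, y, z, w].
In Python, from rig import r gives the robot as it stands. The module is installed in compiled form; this text tells all that it offers.
- The arm moves only by the shell command python3 -m creep 'ROWS'. ROWS is JSON, one flat list of numbers, 7 for each row, row after row: the turn, a rotation vector about the tool's x, y, z in degrees, then the shift along the tool's x, y, z in cm, then the opening, from -1 (shut) to 1 (fully open). In form: [rx, ry, rz, dx, dy, dz, claw, rx, ry, rz, dx, dy, dz, claw, ...]. A call has 1 to 10 rows; each row is the pose to reach, as a shift and turn from the pose commanded when the call began, along the tool's axes at that moment; what a row does not reach only later rows make up. A row lasts 1/12 s, in which the tool goes at most 41.7 mm and 7.16 degrees, less where a joint would pass 70% of its speed; a pose out of reach is approached as far as the arm can. A call with a gripper value outside its range is refused whole. The fingers move at their own pace and stop on an object; the grip force is fixed at half the most. Time passes only in rows, so rows that repeat a pose let the fingers close. It gives the time, the measured TCP pose, the force and the opening at its end, in the units of the state.
- r.state(): the state, without advancing time (a new reading comes with each control period).
- r.camera(name): name is "scene" or "side" or "wrist"; returns a dict with "frame" (420x560x3 uint8, red, green, blue), "fx", "fy", "cx", "cy" (pixels), "k1" (the pictures are not rectified: a ray, as slopes to the right and down, at radius r is drawn at 1 + k1 r^2 times it, then the intrinsics apply), "position" and "rotation" of the camera in the world. Camera axes: x right, y down, z forward; pixel columns grow to the right and rows downward; lengths in m; the calibration is good to about 2 mm. A picture is of the moment at which its call begins. There is no depth.
- r.close_job(): hands the job in, once; it reports no verdict.
The state is a dict: "time_s": time; "q": joint angles; "qd": joint speeds; "effort": joint torques, N m; "position": TCP position; "tcp_rot": TCP orientation; "wrist_force": force on the tool from outside, world axes, zero at the start; "moment": the same for the moment, N m; "width": finger opening in m.
Only numpy, scipy, OpenCV 4.12 (cv2) and the standard library are available. Lean on these libraries where they do the work, as an engineer would, in place of code of your own. Each camera call takes 0.05 s, during which the arm holds its last target. There are 200 camera calls.

TASK

The polished steel roller lies on its sloping rack, held by two keeper pegs. Pick up the loose wedge chock, lay it on the ramp between the pegs and push its thin edge in under the low side of the roller, up the slope, until the roller has come up off the pegs and is wedged firmly against the stop bar behind it (press home with about 10 N; the chock must never bear on the roller with more than 12 N). Then draw the keeper fully down the slope by its knob, so that the roller stays up there on the chock alone; do not touch the roller with the gripper and leave the other things on the worktop where they are.

Things in the scene. Friction and masses are not known exactly. Their poses are not given: they have to be found in the camera images.
- rack: Fixed aluminium roller rack, 260 mm long (x), 170 mm wide (y), turned only in yaw. Origin: on the worktop under it; x points uphill (away from the robot), y left, z up. Its upper face is a smooth ramp from x = -110 to +150 mm, rising toward +x at 6.0 degrees (0.1047 rad), with 6 mm high edge strips at y = +-82 mm.
- ramp (a point): Point on the ramp surface straight above the origin of the rack, 26 mm over the worktop. At the upper end of the ramp a rigid aluminium stop bar, 130 mm long and 45 mm high, is bolted square across. It stands 5 to 42 mm uphill of the roller as it lies at the start; its setting differs each time and is not measured, so it must be felt.
- roller: Loose polished steel roller, 60 mm in diameter, 140 mm long, with thin journals 8 mm long at the ends, 0.55 to 0.9 kg. Origin: its centre; y is its axis. At the start it leans on the keeper pegs, its centre 50 mm up the slope from point ramp. It rolls down if nothing holds it; a few N on the chock push it up the ramp until it meets the stop bar.
- chock: Loose plain wooden wedge, 80 mm long (x), 34 wide (y), 32 high, 0.12 kg, flat on the worktop. Origin: centre of underside. x points to the thin edge (2 mm) at x = +40; from there a 55 degree face rises to the flat top (x = +19 to -40). Grip the upright sides at about x = -16. On the ramp, its thin edge is 14 mm down the slope from the roller centre when they touch; it stays where left.
- keeper (a joint): Keeper slide in m: 0 = up, pegs hold the roller; 0.055 = drawn fully down the slope (toward the robot, 6 degrees downward). About 3 N of friction; stays where left. Its two upright steel pegs (10 mm in diameter, 38 mm high) stand at y = +-65 mm in the rack frame, 35 mm down the slope from the roller centre at the start, joined under the ramp.
- keeper_knob (a point): Middle of the keeper's black knob, an upright cylinder 20 mm in diameter and 26 mm high, on a thin post outside the right edge of the rack (y = -108 mm in the rack's frame, about 62 mm above the worktop when up); free all round and above, moves with the keeper.
- plaster_block_2: Bystander: cream plaster block 60x55x40 mm with a bore, on the worktop near the chock; origin at the centre of its underside.
- dropper_bottle: Bystander: small brown dropper bottle, 36 mm in diameter, 103 mm high; origin at the centre of its underside.
- beaker_100: Bystander: clear beaker, 54 mm wide, 68 mm high; origin at the centre of its underside.
- marker: Bystander: marker pen 131 mm long (y), 17 mm thick, lying; origin under its middle.
- hdpe_round_bottle: Bystander: white round bottle, 46 mm in diameter, 104 mm high; origin at the centre of its underside.
Things that resemble listed ones, but are neither listed nor needed, are in the scene too. There is more than one size of the chock; the job needs the smallest.

How it is judged:
On the way, in this order (a step that is already met when the one before it is completed fails the run):
1. with the keeper still up, the chock presses on the roller with more than 5 N and the roller has come at least 3 mm up the rack, off the pegs (contact force between chock and roller above 5 N and value of joint keeper below 0.005 m and x of roller in the frame of rack above 0.04959 m), for 0.2 s.
2. the keeper is drawn fully down (at least 50 mm) (value of joint keeper above 0.05 m), for 0.2 s.
At the end, for the whole second after the job is handed in: The keeper is drawn down by at least 50 mm; the roller lies still on the ramp, square to the rack within 0.1 rad, at least 2 mm farther up the rack than the pegs held it at the start; the chock lies flat on the ramp (within 0.2 rad of level), still, and bears the roller (more than 0.15 N) (value of joint keeper above 0.05 m and contact force between chock and roller above 0.15 N and x of roller in the frame of rack between 0.04859 and 0.093 m and z of roller in the frame of rack between 0.058 and 0.068 m and angle between the y axis of roller and the y axis of rack, either way round below 0.1 rad and angle between chock's own z axis and vertical below 0.2 rad and linear speed of each of roller, chock below 0.01 m/s); the robot touches nothing.
It fails at once if the chock bears on the roller with more than 12 N (contact force between chock and roller above 12 N).
It fails at once if the gripper or arm touches the roller (more than 0.5 N) (contact force between any of the fingers, the arm and roller above 0.5 N).
It fails at once if one of the other things on the worktop is moved by more than 30 mm (distance of any of plaster_block_2, dropper_bottle, beaker_100, marker, hdpe_round_bottle from where it was at the start of the episode above 0.03 m).
It also fails if it takes over 72 s, if anything falls off the work surface, if the arm or the gripper's body presses on something with over 40 N, if the wrist force passes 120 N, or if a joint passes its speed limit or range.

## Working session

There is one attempt and no reset: what is moved stays moved. The work goes in short steps, Python scripts to look and compute and a shell command to move; the robot and the scene stay as the last step left them, time stands still between calls to the robot, and variables do not carry over. Pictures are saved under pics/ and viewed, about 8 in all and at most 12, crops included, and the job is handed in when it is done.

```bash
mkdir -p pics; cat > h.py <<'E'
import numpy as np, cv2
from rig import r
from scipy.spatial.transform import Rotation as R
def shot(n,fn=None):
    c=r.camera(n)
    if fn: cv2.imwrite(f'pics/{fn}.png',c['frame'][:,:,::-1])
    return c
def mat(c):
    M=np.array(c['rotation'],float)
    return M if M.shape==(3,3) else R.from_quat(M).as_matrix()
def ray(c,u,v):
    K=np.array([[c['fx'],0,c['cx']],[0,c['fy'],c['cy']],[0,0,1.]])
    p=cv2.undistortPoints(np.array([[[u,v]]],float),K,np.array([c['k1'],0,0,0.]))[0,0]
    d=mat(c)@np.array([p[0],p[1],1]); return np.array(c['position']),d
def onz(c,u,v,z):
    o,d=ray(c,u,v); return o+d*(z-o[2])/d[2]
def st():
    s=r.state(); print('t',s['time_s'],'p',np.round(s['position'],4),'rot',np.round(s['tcp_rot'],4),'F',np.round(s['wrist_force'],2),'w',round(s['width'],4)); return s
E
python3 - <<'E'
from h import *
import pickle
st()
d={}
for n in ('scene','side','wrist'):
    c=shot(n,n+'0'); d[n]=c
    print(n,c['position'],np.round(mat(c),3).tolist(),c['fx'],c['k1'])
pickle.dump(d,open('c0.pkl','wb'))
E
```

```text
t 0.0 p [ 0.5994 -0.      0.2304] rot [ 1.e+00 -0.e+00 -8.e-04  0.e+00] F [ 0.13 -0.73  0.03] w 0.0855
scene [0.07333899 0.54737166 0.83903266] [[-0.765, -0.468, 0.443], [-0.644, 0.552, -0.53], [0.004, -0.691, -0.723]] 380.40186387846614 -0.0006503613764891404
side [0.38781368 0.83077832 0.76593885] [[-0.987, -0.089, 0.134], [-0.16, 0.633, -0.757], [-0.017, -0.769, -0.639]] 401.9680356702637 0.007739300482751566
wrist [0.6010174  0.07546433 0.37326191] [[1.0, 0.001, -0.001], [0.0, -0.956, -0.292], [-0.002, 0.292, -0.956]] 308.0395329681499 0.0005463896223233795
```

View pics/scene0.png

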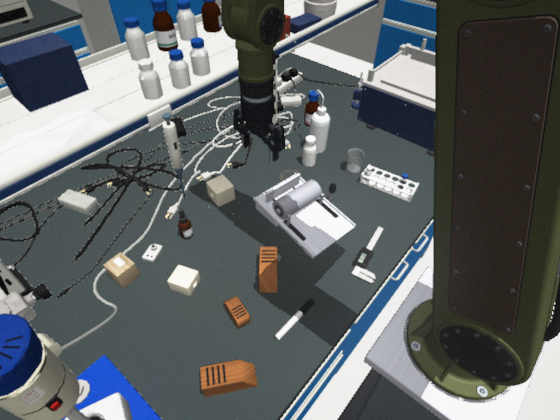

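View pics/side0.png

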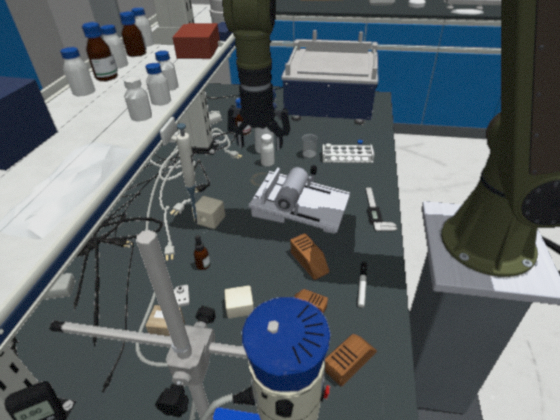

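View pics/wrist0.png

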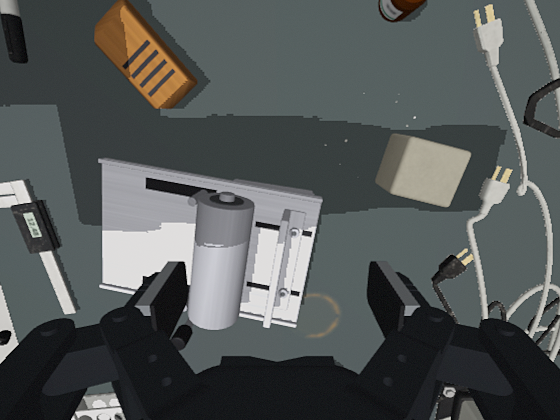

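Scene view: the smallest chock is at about (237,311), with larger ones at (268,268) and (228,377). The rack is at about (305,210). Wrist view: the rack's left (low) corners are at (100,160) and (102,290), its right corners at (320,197) and (297,327), and the knob is near (182,336).

```bash
python3 - <<'E'
from h import *
import pickle
d=pickle.load(open('c0.pkl','rb'))
s=d['scene'];w=d['wrist']
print('chock',onz(s,237,311,.025))
P=[onz(w,100,160,.02),onz(w,100,288,.02),onz(w,322,197,.048),onz(w,297,327,.048)]
for p in P: print(np.round(p,4))
a=(P[2]+P[3])/2-(P[0]+P[1])/2; print('yaw',np.arctan2(a[1],a[0]),'len',np.hypot(*a[:2]))
print('knob',onz(w,182,336,.075), 'marker',onz(s,292,318,.01),'plaster',onz(s,184,280,.04))
hsv=cv2.cvtColor(s['frame'],cv2.COLOR_RGB2HSV)
m=cv2.inRange(hsv,(5,110,60),(20,255,255))
for c in cv2.findContours(m,0,2)[0]:
    if cv2.contourArea(c)>80: print(cv2.boundingRect(c),cv2.contourArea(c))
A=cv2.resize(s['frame'][280:340,200:280],None,fx=6,fy=6,interpolation=cv2.INTER_CUBIC)
B=cv2.resize(w['frame'][140:350,80:340],None,fx=1.6,fy=1.6)
o=np.zeros((720,500,3),np.uint8);o[:360,:480]=A;o[360:360+336,:416]=B
cv2.imwrite('pics/crop.png',cv2.cvtColor(o,4)[:600] if 0 else cv2.cvtColor(o,4)[:360])
E
```

```text
chock [0.43296586 0.27186303 0.025     ]
[0.3976 0.024  0.02  ]
[ 0.3696 -0.1428  0.02  ]
[ 0.6497 -0.0122  0.048 ]
[ 0.6256 -0.1808  0.048 ]
yaw -0.14496194035574883 len 0.2567657587576351
knob [ 0.49029786 -0.17211438  0.075     ] marker [0.32766238 0.19592615 0.01      ] plaster [0.58462429 0.30118064 0.04      ]
(200, 360, 57, 37) 1513.5
(223, 297, 27, 31) 421.0
(259, 246, 19, 47) 773.5
```

View pics/crop.png

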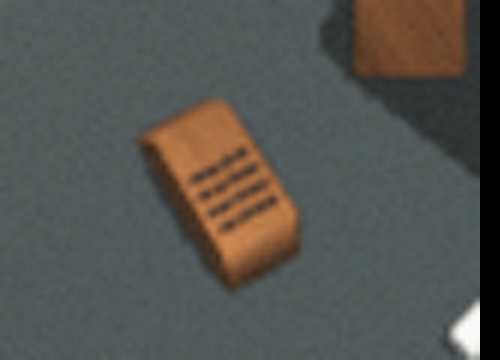

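Crop: the small chock's slots sit toward its lower-right end, so its thin edge is probably at the upper left. I'll go over it and check with the wrist camera.

```bash
python3 -m creep '[0,0,0,-4,-6.5,0,1, 0,0,0,-8,-13,0,1, 0,0,0,-12,-19.5,0,1, 0,0,0,-16.7,-27.2,0,1, 0,0,0,-16.7,-27.2,0,1, 0,0,0,-16.7,-27.2,0,1, 0,0,0,-16.7,-27.2,0,1, 0,0,0,-16.7,-27.2,0,1, 0,0,0,-16.7,-27.2,0,1, 0,0,0,-16.7,-27.2,0,1]'
python3 - <<'E'
from h import *
import pickle
st(); c=shot('wrist','wrist1'); pickle.dump(c,open('c1.pkl','wb'))
hsv=cv2.cvtColor(c['frame'],cv2.COLOR_RGB2HSV)
m=cv2.inRange(hsv,(5,90,40),(20,255,255))
for k in cv2.findContours(m,0,2)[0]:
    if cv2.contourArea(k)>500: print(cv2.boundingRect(k),cv2.contourArea(k),cv2.approxPolyDP(k,4,True)[:,0].tolist())
E
```

```text
time_s: 0.98
position: [0.432, 0.2731, 0.2311]
tcp_rot: [1.0, 0.002, -0.0, 0.0]
wrist_force: [-0.8, -0.8, 0.3]
width: 0.0852
t 0.9833 p [0.432  0.2731 0.2311] rot [ 1.0e+00  1.6e-03 -1.0e-04  2.0e-04] F [-0.79 -0.78  0.3 ] w 0.0852
(256, 239, 83, 94) 3867.0 [[280, 239], [256, 260], [269, 290], [313, 332], [338, 314], [332, 293]]
(501, 233, 42, 41) 699.5 [[502, 233], [515, 244], [504, 256], [506, 265], [528, 273], [523, 264], [533, 256], [542, 258], [540, 253]]
(250, 159, 72, 45) 2010.0 [[259, 160], [250, 189], [296, 203], [313, 200], [320, 177]]
(153, 2, 89, 124) 6054.0 [[201, 2], [153, 73], [154, 102], [184, 125], [241, 47], [236, 32]]
```

View pics/wrist1.png

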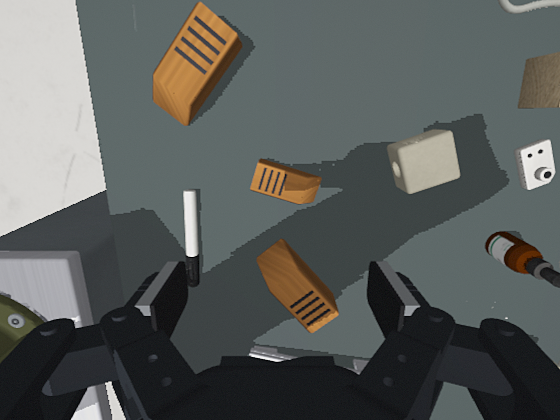

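Wrist view: the smallest chock is at (285,181), flat back at left from (259,160) to (250,189), thin edge at right from (320,177) to (313,200).

```bash
python3 - <<'E'
from h import *
import pickle
c=pickle.load(open('c1.pkl','rb'))
b1,b2=onz(c,259,160,.032),onz(c,250,189,.032)
t1,t2=onz(c,320.5,178,.001),onz(c,313,200.5,.001)
k2=onz(c,296,203,.032)
for n in ('b1','b2','t1','t2','k2'): print(n,np.round(globals()[n],4))
b=(b1+b2)/2;t=(t1+t2)/2;a=(t-b)[:2]
for n,v in (('axis',a),('topedge',(k2-b2)[:2]),('backperp',np.array([(b1-b2)[1],-(b1-b2)[0]])),('thinperp',np.array([(t1-t2)[1],-(t1-t2)[0]]))): print(n,np.degrees(np.arctan2(v[1],v[0])),np.hypot(*v))
o=(b+t)[:2]/2; print('origin',o,'grip',o-a/np.hypot(*a)*.016)
E
```

```text
b1 [0.4133 0.2987 0.032 ]
b2 [0.4026 0.2656 0.032 ]
t1 [0.4868 0.2723 0.001 ]
t2 [0.4787 0.2435 0.001 ]
k2 [0.4554 0.2492 0.032 ]
axis -17.948352556283776 0.0786623165366346
topedge -17.289068347987165 0.05529360626848969
backperp -17.947597393277228 0.03475147459530439
thinperp -15.794026215186651 0.029909449976949547
origin [0.44534617 0.27002797] grip [0.43012482 0.27495852]
```

```bash
python3 -m creep '[0,0,-7,-0.1,-0.1,1,0.4, 0,0,-14,-0.2,-0.2,3,0.4, 0,0,-21,-0.2,-0.2,5,0.4, 0,0,-28,-0.2,-0.2,7,0.4, 0,0,-35,-0.2,-0.2,9,0.4, 0,0,-42,-0.2,-0.2,11,0.4, 0,0,-49,-0.2,-0.2,12,0.4, 0,0,-56,-0.2,-0.2,13,0.4, 0,0,-63,-0.2,-0.2,13,0.4, 0,0,-70,-0.2,-0.2,13,0.4]' && python3 -m creep '[0,0,-2,0,0,0,0.4,0,0,-2,0,0,0,0.4,0,0,-2,0,0,0,0.4]'
python3 - <<'E'
from h import *
s=st(); print(np.round(s['q'],2), np.round(R.from_quat(s['tcp_rot']).as_matrix(),3).tolist()); c=shot('wrist','wrist2')
E
```

```text
time_s: 1.87
position: [0.4312, 0.2722, 0.1002]
tcp_rot: [0.818, 0.575, -0.001, 0.0]
wrist_force: [0.1, 0.3, -0.0]
width: 0.0596
time_s: 2.12
position: [0.4316, 0.273, 0.1012]
tcp_rot: [0.81, 0.586, -0.0, 0.0]
wrist_force: [-0.2, -0.3, 0.6]
width: 0.0601
t 2.1167 p [0.4316 0.273  0.1012] rot [ 8.100e-01  5.864e-01 -1.000e-04  1.000e-04] F [-0.17 -0.34  0.58] w 0.0601
[ 0.56  0.24 -0.46  0.87 -0.    0.88] [[0.312, 0.95, -0.0], [0.95, -0.312, -0.0], [-0.0, 0.0, -1.0]]
```

View pics/wrist2.png

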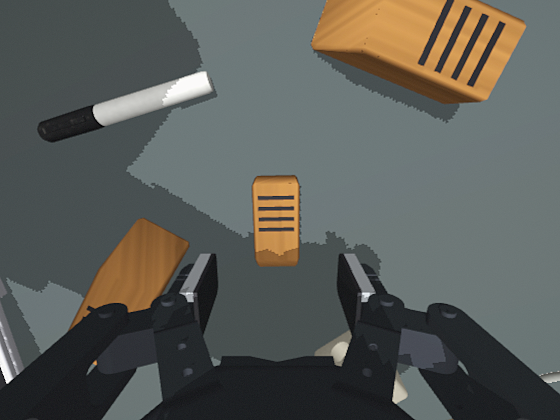

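Wrist view: the chock is centred between the pads, at about (276,220), slots toward the camera side and aligned. Now I'll go down and grip.

```bash
python3 -m creep '[0,0,0,0.1,-0.2,3,0.4,0,0,0,0.1,-0.2,6,0.4,0,0,0,0.1,-0.2,8,0.4,0,0,0,0.1,-0.2,9.4,0.4,0,0,0,0.1,-0.2,9.4,0.4,0,0,0,0.1,-0.2,9.4,-1,0,0,0,0.1,-0.2,9.4,-1,0,0,0,0.1,-0.2,9.4,-1,0,0,0,0.1,-0.2,9.4,-1,0,0,0,0.1,-0.2,9.4,-1]' && python3 -m creep '[0,0,0,0,0,0,-1,0,0,0,0,0,0,-1,0,0,0,0,0,0,-1,0,0,0,0,0,-2,-1,0,0,0,0,0,-5,-1,0,0,0,0,0,-9,-1,0,0,0,0,0,-13,-1,0,0,0,0,0,-16,-1,0,0,0,0,0,-16,-1,0,0,0,0,0,-16,-1]'
```

```text
time_s: 3.0
position: [0.4305, 0.2762, 0.0086]
tcp_rot: [0.809, 0.588, 0.001, 0.0]
wrist_force: [-0.2, -0.8, 5.2]
width: 0.0328
time_s: 3.83
position: [0.4308, 0.2765, 0.1696]
tcp_rot: [0.809, 0.588, 0.002, 0.0]
wrist_force: [-1.1, 0.4, -1.9]
width: 0.0327
```

```bash
python3 -m creep '[0,0,-2,-3,1.1,0,-1,0,0,-4,-7,2.6,0,-1,0,0,-6,-11,4.1,0,-1,0,0,-8,-15,5.5,0,-1,0,0,-9.8,-19,7,0,-1,0,0,-9.8,-23,8.5,0,-1,0,0,-9.8,-27,10,0,-1,0,0,-9.8,-30,11.1,1,-1,0,0,-9.8,-32.4,12,2,-1,0,0,-9.8,-32.4,12,2,-1]' && python3 -m creep '[-3,0,0,0,0,0,-1,-6,0,0,0,0,0,-1,-6,0,0,0,0,0,-1,-6,0,0,0,0,0,-1]'
python3 - <<'E'
from h import *
import pickle
s=st(); print(np.round(s['q'],2), np.round(R.from_quat(s['tcp_rot']).as_matrix(),3).tolist()); c=shot('wrist','wrist3');pickle.dump(c,open('c3.pkl','wb'))
E
```

```text
time_s: 4.67
position: [0.4411, -0.0735, 0.1442]
tcp_rot: [0.758, 0.653, -0.002, -0.001]
wrist_force: [0.2, 0.2, -0.2]
width: 0.0328
time_s: 5.0
position: [0.4417, -0.0691, 0.1463]
tcp_rot: [0.755, 0.654, 0.033, 0.038]
wrist_force: [0.6, 0.2, -1.2]
width: 0.0328
t 5.0 p [ 0.4417 -0.0691  0.1463] rot [0.7548 0.654  0.0334 0.0384] F [ 0.58  0.22 -1.22] w 0.0328
[-0.16 -0.   -0.63  0.84  0.   -0.01] [[0.142, 0.985, 0.101], [0.99, -0.142, -0.014], [0.0, 0.102, -0.995]]
```

View pics/wrist3.png

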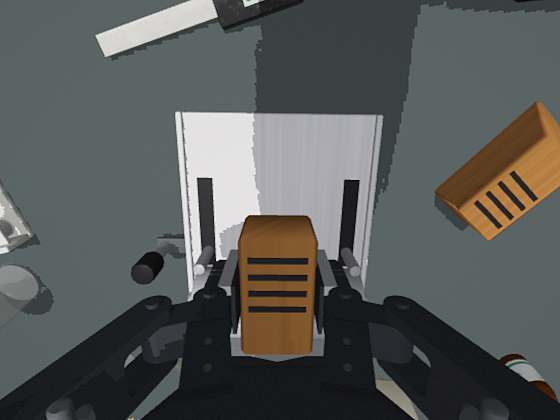

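Wrist view: the chock is held square and centred over the ramp. The low rack corners are at (178,113) and (382,116), and the knob top is at (147,267).

```bash
python3 - <<'E'
from h import *
import pickle
c=pickle.load(open('c3.pkl','rb'))
a,b=onz(c,178,113,.020),onz(c,382,116,.020)
# strip edges further up: outer strip lower points
v=(b-a); print(a,b,np.hypot(*v[:2]),'yaw',np.arctan2(-v[0],v[1]))
m=(a+b)[:2]/2
for yaw in (-.145,np.arctan2(-v[0],v[1])):
    print('rack o',m+.110*np.array([np.cos(yaw),np.sin(yaw)]))
print('knob',onz(c,143,272,.075),onz(c,151,258,.075))
E
```

```text
[ 0.370096   -0.13902437  0.02      ] [0.39608121 0.0251951  0.02      ] 0.16626263518903833 yaw -0.1569335333670192
rack o [ 0.49193426 -0.0728088 ]
rack o [ 0.49173684 -0.07410655]
knob [ 0.48106032 -0.18121023  0.075     ] [ 0.46942245 -0.17104094  0.075     ]
```

```bash
python3 -m creep '[0,0,0,0.2,-0.2,3,-1,0,0,0,0.2,-0.2,6,-1,0,0,0,0.2,-0.2,8,-1,0,0,0,0.2,-0.2,10,-1,0,0,0,0.2,-0.2,11,-1,0,0,0,0.2,-0.2,11,-1,0,0,0,0.2,-0.2,11,-1,0,0,0,0.2,-0.2,11,-1]' && python3 -m creep '[0,0,0,0,0,0.1,-1,0,0,0,0,0,0.2,-1,0,0,0,0,0,0.3,-1,0,0,0,0,0,0.3,-1]'
```

```text
time_s: 5.72
position: [0.4539, -0.0689, 0.0382]
tcp_rot: [0.755, 0.654, 0.034, 0.04]
wrist_force: [1.1, -0.2, -1.0]
width: 0.033
time_s: 6.05
position: [0.4536, -0.0691, 0.035]
tcp_rot: [0.755, 0.654, 0.034, 0.04]
wrist_force: [-0.3, -0.9, -2.1]
width: 0.0331
```

```bash
for i in 1 2 3 4; do python3 -m creep '[0,0,0,0,0,0.1,-1,0,0,0,0,0,0.1,-1]' | grep -E 'pos|force'; done
```

```text
position: [0.4535, -0.0691, 0.0337]
wrist_force: [-0.1, 0.5, -2.0]
position: [0.4536, -0.0691, 0.0326]
wrist_force: [0.0, 0.5, -0.8]
position: [0.4536, -0.0691, 0.0316]
wrist_force: [0.4, -0.3, -1.3]
position: [0.4539, -0.0692, 0.0309]
wrist_force: [-2.2, 0.8, 3.3]
```

Contact with the ramp at z ≈ 0.031. Next I'll estimate the stop bar from the first wrist picture, and slide up short of touching the roller.

```bash
python3 -m creep '[0,0,0,0,0.2,-0.03,-1,0,0,0,0,0.5,-0.03,-1,0,0,0,0,0.8,-0.03,-1,0,0,0,0,1.1,-0.03,-1,0,0,0,0,1.2,-0.03,-1,0,0,0,0,1.2,-0.03,-1]'
python3 - <<'E'
from h import *
import pickle
c=pickle.load(open('c0.pkl','rb'))['wrist']
cv2.imwrite('pics/bar.png',cv2.resize(c['frame'][170:340,180:340],None,fx=3.5,fy=3.5,interpolation=cv2.INTER_CUBIC)[:,:,::-1])
E
```

```text
time_s: 7.22
position: [0.4659, -0.0709, 0.0322]
tcp_rot: [0.755, 0.654, 0.034, 0.04]
wrist_force: [-0.4, 0.0, -1.4]
width: 0.033
```

View pics/bar.png

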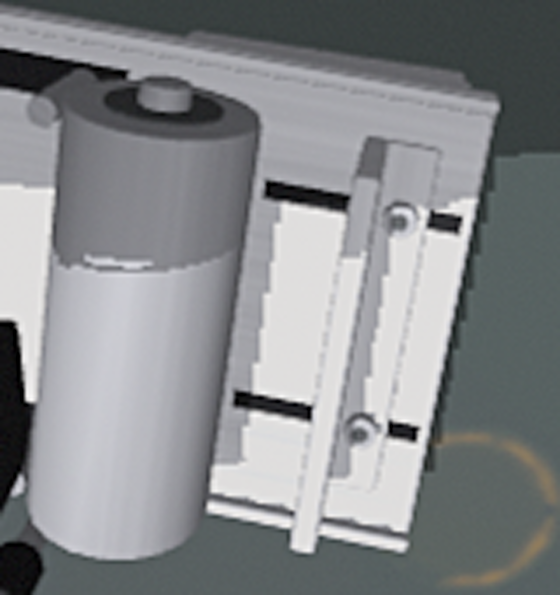

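Crop: the bar's downhill top edge runs from full-frame (281,220) to (263,326), clear of the roller's right side.

```bash
cat > chk.py <<'E'
import sys; from h import *
s=r.state(); u=np.array([.9834,-.1486,.1045]); n=np.array([-.1034,.0156,.9945])
F=-np.array(s['wrist_force'])@u; p=np.array(s['position'])
print('t %.2f s_edge %.1f h %.1f  push %.2f down %.2f'%(s['time_s'],((p-[.4915,-.0742,.026])@u+.056)*1e3,((p-[.4915,-.0742,.026])@n)*1e3,F,np.array(s['wrist_force'])@n))
sys.exit(F>float(sys.argv[1]))
E
python3 - <<'E'
from h import *
import pickle
c=pickle.load(open('c0.pkl','rb'))['wrist']
u=np.array([.9834,-.1486,.1045]);n=np.array([-.1034,.0156,.9945])
for px in ((281.4,220),(263.4,325.7),(272.5,272)):
    z=.083
    p=onz(c,*px,z)-[.4915,-.0742,.026]; print('s',p@u,'n',p@n,'y',p@np.array([.149,.989,0]))
E
python3 chk.py 99
```

```text
s 0.11048286581308604 n 0.04569485978868208 y 0.06402050701681841
s 0.10982987943997158 n 0.04576659435351307 y -0.06251699141362906
s 0.1101336879782569 n 0.045733001398636855 y 0.005305109935152841
t 7.22 s_edge 31.0 h 8.9  push 0.53 down -1.38False
```

```bash
sed -i 's/sys.exit(F/sys.exit(int(F/; s/sys.argv\[1\]))/sys.argv[1])))/' chk.py
python3 -m creep '[0,0,0,0,0.1,0.02,-1,0,0,0,0,0.2,0.02,-1,0,0,0,0,0.3,0.02,-1,0,0,0,0,0.4,0.02,-1]' >/dev/null; python3 chk.py 5 && python3 -m creep '[0,0,0,0,0.1,0,-1,0,0,0,0,0.2,0,-1,0,0,0,0,0.3,0,-1]' >/dev/null; python3 chk.py 5 && python3 -m creep '[0,0,0,0,0.1,0,-1,0,0,0,0,0.2,0,-1,0,0,0,0,0.3,0,-1]' >/dev/null; python3 chk.py 5
```

```text
t 7.55 s_edge 32.2 h 8.8  push 7.59 down 10.37
t 7.55 s_edge 32.2 h 8.8  push 7.59 down 10.37
t 7.55 s_edge 32.2 h 8.8  push 7.59 down 10.37
```

```bash
python3 -m creep '[0,0,0,0,-0.3,-0.05,-1,0,0,0,0,-0.3,-0.05,-1,0,0,0,0,-0.3,-0.05,-1]'; python3 chk.py 5; python3 - <<'E'
from h import *
s=r.state(); print(s['moment'])
for n in ('wrist','side'):
    c=shot(n)
    f=c['frame'] if n=='wrist' else cv2.resize(c['frame'][130:260,200:400],None,fx=2.8,fy=2.8,interpolation=cv2.INTER_CUBIC)
    if n=='wrist': a=f[100:]
    else: b=f
o=np.zeros((600,560,3),np.uint8);o[:300]=a[:300];o[300:]=b[:300]
cv2.imwrite('pics/p4.png',o[:,:,::-1])
E
```

```text
time_s: 7.8
position: [0.4659, -0.0709, 0.0324]
tcp_rot: [0.755, 0.654, 0.034, 0.039]
wrist_force: [-0.5, 0.4, -1.7]
width: 0.0329
t 7.80 s_edge 31.1 h 9.1  push 0.74 down -1.63
[0.06593357 0.4899249  0.01535179]
```

View pics/p4.png

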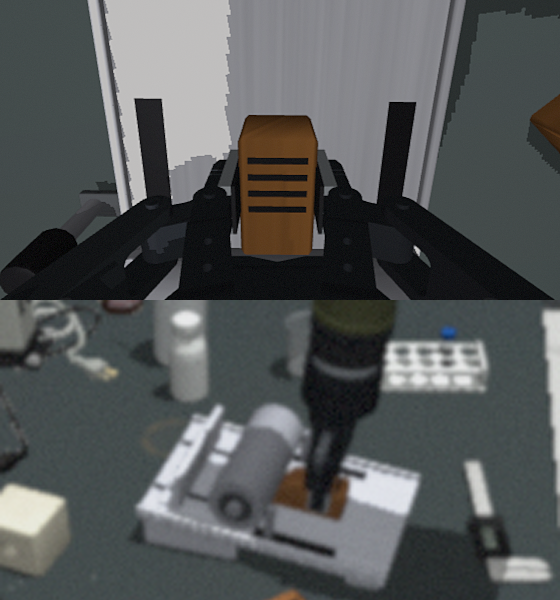

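The high downward force shows the chock was rubbing on the ramp, where contact is at h ≈ 8.85. I'll slide with it a hair above.

```bash
python3 -m creep '[0,0,0,0,0.05,0,-1,0,0,0,0,0.1,0,-1,0,0,0,0,0.1,0,-1]' >/dev/null; python3 chk.py 5 && python3 -m creep '[0,0,0,0,0.05,0,-1,0,0,0,0,0.1,0,-1,0,0,0,0,0.1,0,-1]' >/dev/null; python3 chk.py 5 && python3 -m creep '[0,0,0,0,0.05,0,-1,0,0,0,0,0.1,0,-1,0,0,0,0,0.1,0,-1]' >/dev/null; python3 chk.py 5
```

```text
t 8.15 s_edge 32.9 h 9.2  push 1.69 down -0.70
t 8.40 s_edge 33.9 h 9.3  push 1.27 down -1.36
t 8.65 s_edge 34.9 h 9.3  push 1.94 down -1.31
```

```bash
python3 -m creep '[0,0,0,0,0.05,0,-1,0,0,0,0,0.1,0.01,-1,0,0,0,0,0.1,0.01,-1]' >/dev/null; python3 chk.py 5 && python3 -m creep '[0,0,0,0,0.05,0,-1,0,0,0,0,0.1,0.01,-1,0,0,0,0,0.1,0.01,-1]' >/dev/null; python3 chk.py 5 && python3 -m creep '[0,0,0,0,0.05,0,-1,0,0,0,0,0.1,0,-1,0,0,0,0,0.1,0,-1]' >/dev/null; python3 chk.py 5  && python3 -m creep '[0,0,0,0,0.05,0,-1,0,0,0,0,0.1,0,-1,0,0,0,0,0.1,0,-1]' >/dev/null; python3 chk.py 5
```

```text
t 8.90 s_edge 35.9 h 9.2  push 1.19 down -1.89
t 9.15 s_edge 36.9 h 9.1  push 1.20 down -0.83
t 9.40 s_edge 37.9 h 9.1  push 1.09 down -1.90
t 9.65 s_edge 38.9 h 9.1  push 1.61 down -1.86
```

```bash
python3 -m creep '[0,0,0,0,0.1,0,-1,0,0,0,0,0.2,0,-1,0,0,0,0,0.2,0,-1]' >/dev/null; python3 chk.py 5 && python3 -m creep '[0,0,0,0,0.1,0,-1,0,0,0,0,0.2,0,-1,0,0,0,0,0.2,0,-1]' >/dev/null; python3 chk.py 5 && python3 -m creep '[0,0,0,0,0.1,0,-1,0,0,0,0,0.2,0,-1,0,0,0,0,0.2,0,-1]' >/dev/null; python3 chk.py 5  && python3 -m creep '[0,0,0,0,0.1,0,-1,0,0,0,0,0.2,0,-1,0,0,0,0,0.2,0,-1]' >/dev/null; python3 chk.py 5 && python3 -m creep '[0,0,0,0,0.1,0,-1,0,0,0,0,0.2,0,-1,0,0,0,0,0.2,0,-1]' >/dev/null; python3 chk.py 5; python3 - <<'E'
from h import *
c=shot('side')
cv2.imwrite('pics/p5.png',cv2.resize(c['frame'][140:240,230:370],None,fx=5,fy=5,interpolation=cv2.INTER_CUBIC)[:,:,::-1])
E
```

```text
t 9.90 s_edge 41.2 h 9.2  push 1.07 down -0.85
t 10.15 s_edge 43.1 h 9.1  push 1.14 down -0.82
t 10.40 s_edge 45.1 h 9.1  push 0.66 down -1.36
t 10.65 s_edge 47.1 h 9.1  push 1.55 down -0.98
t 10.90 s_edge 49.1 h 9.1  push 1.14 down -1.61
```

View pics/p5.png

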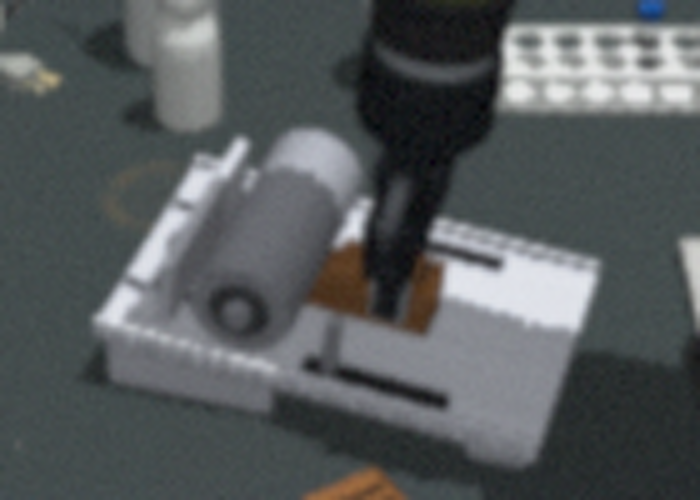

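Side view: the roller (axis end at about (237,308)) is clearly off the near peg (333,345), the chock is against it, and a gap to the bar remains. Continuing.

```bash
python3 -m creep '[0,0,0,0,0.1,0,-1,0,0,0,0,0.2,0,-1,0,0,0,0,0.2,0,-1]' >/dev/null; python3 chk.py 5 && python3 -m creep '[0,0,0,0,0.1,0,-1,0,0,0,0,0.2,0,-1,0,0,0,0,0.2,0,-1]' >/dev/null; python3 chk.py 5 && python3 -m creep '[0,0,0,0,0.1,0,-1,0,0,0,0,0.2,0,-1,0,0,0,0,0.2,0,-1]' >/dev/null; python3 chk.py 5  && python3 -m creep '[0,0,0,0,0.1,0,-1,0,0,0,0,0.15,0,-1,0,0,0,0,0.15,0,-1]' >/dev/null; python3 chk.py 3 && python3 -m creep '[0,0,0,0,0.03,0,-1,0,0,0,0,0.07,0,-1,0,0,0,0,0.07,0,-1]' >/dev/null; python3 chk.py 3 && python3 -m creep '[0,0,0,0,0.03,0,-1,0,0,0,0,0.07,0,-1,0,0,0,0,0.07,0,-1]' >/dev/null; python3 chk.py 3  && python3 -m creep '[0,0,0,0,0.03,0,-1,0,0,0,0,0.07,0,-1,0,0,0,0,0.07,0,-1]' >/dev/null; python3 chk.py 3 
```

```text
t 11.20 s_edge 51.0 h 9.1  push 0.61 down -0.51
t 11.45 s_edge 53.1 h 9.1  push 1.69 down -1.56
t 11.70 s_edge 55.1 h 9.2  push 1.55 down -0.89
t 11.95 s_edge 56.5 h 9.1  push 1.96 down -1.09
t 12.20 s_edge 56.9 h 9.1  push 1.35 down -2.45
t 12.45 s_edge 57.7 h 9.1  push 2.05 down -1.17
t 12.70 s_edge 58.5 h 9.1  push 1.28 down -1.36
```

```bash
python3 -m creep '[0,0,0,0,0.03,0,-1,0,0,0,0,0.05,0,-1,0,0,0,0,0.05,0,-1]' >/dev/null; python3 chk.py 3 && python3 -m creep '[0,0,0,0,0.03,0,-1,0,0,0,0,0.05,0,-1,0,0,0,0,0.05,0,-1]' >/dev/null; python3 chk.py 3 && python3 -m creep '[0,0,0,0,0.03,0,-1,0,0,0,0,0.05,0,-1,0,0,0,0,0.05,0,-1]' >/dev/null; python3 chk.py 3 && python3 -m creep '[0,0,0,0,0.03,0,-1,0,0,0,0,0.05,0,-1,0,0,0,0,0.05,0,-1]' >/dev/null; python3 chk.py 3 && python3 -m creep '[0,0,0,0,0.03,0,-1,0,0,0,0,0.05,0,-1,0,0,0,0,0.05,0,-1]' >/dev/null; python3 chk.py 3 && python3 -m creep '[0,0,0,0,0.03,0,-1,0,0,0,0,0.05,0,-1,0,0,0,0,0.05,0,-1]' >/dev/null; python3 chk.py 3 && python3 -m creep '[0,0,0,0,0.03,0,-1,0,0,0,0,0.05,0,-1,0,0,0,0,0.05,0,-1]' >/dev/null; python3 chk.py 3 && python3 -m creep '[0,0,0,0,0.03,0,-1,0,0,0,0,0.05,0,-1,0,0,0,0,0.05,0,-1]' >/dev/null; python3 chk.py 3
```

```text
t 12.95 s_edge 58.9 h 9.1  push 1.24 down -1.15
t 13.20 s_edge 59.4 h 9.1  push 2.21 down -0.92
t 13.45 s_edge 59.9 h 9.1  push 1.11 down -2.36
t 13.70 s_edge 60.4 h 9.1  push 1.67 down -1.55
t 13.95 s_edge 60.9 h 9.1  push 1.43 down -1.13
t 14.20 s_edge 61.1 h 9.0  push 2.10 down -1.79
t 14.45 s_edge 61.1 h 8.9  push 3.84 down -0.20
t 14.45 s_edge 61.1 h 8.9  push 3.84 down -0.20
```

```bash
python3 chk.py 3 && python3 -m creep '[0,0,0,0,0.03,0,-1,0,0,0,0,0.05,0,-1,0,0,0,0,0.05,0,-1]' >/dev/null; python3 chk.py 3 && python3 -m creep '[0,0,0,0,0.03,0,-1,0,0,0,0,0.05,0,-1,0,0,0,0,0.05,0,-1]' >/dev/null; python3 chk.py 3 && python3 -m creep '[0,0,0,0,0.03,0,-1,0,0,0,0,0.05,0,-1,0,0,0,0,0.05,0,-1]' >/dev/null; python3 chk.py 3 && python3 -m creep '[0,0,0,0,0.03,0,-1,0,0,0,0,0.05,0,-1,0,0,0,0,0.05,0,-1]' >/dev/null; python3 chk.py 3 && python3 -m creep '[0,0,0,0,0.03,0,-1,0,0,0,0,0.05,0,-1,0,0,0,0,0.05,0,-1]' >/dev/null; python3 chk.py 3
```

```text
t 14.45 s_edge 61.1 h 8.9  push 3.84 down -0.20
t 14.45 s_edge 61.1 h 8.9  push 3.84 down -0.20
t 14.45 s_edge 61.1 h 8.9  push 3.84 down -0.20
t 14.45 s_edge 61.1 h 8.9  push 3.84 down -0.20
t 14.45 s_edge 61.1 h 8.9  push 3.84 down -0.20
t 14.45 s_edge 61.1 h 8.9  push 3.84 down -0.20
```

The stop bar is felt at edge s = 61.1 mm. Now I'll press home in half-millimetre steps.

```bash
python3 -m creep '[0,0,0,0,0.03,0,-1,0,0,0,0,0.05,0,-1,0,0,0,0,0.05,0,-1]' >/dev/null; python3 chk.py 6.5 && python3 -m creep '[0,0,0,0,0.03,0,-1,0,0,0,0,0.05,0,-1,0,0,0,0,0.05,0,-1]' >/dev/null; python3 chk.py 6.5 && python3 -m creep '[0,0,0,0,0.03,0,-1,0,0,0,0,0.05,0,-1,0,0,0,0,0.05,0,-1]' >/dev/null; python3 chk.py 6.5
```

```text
t 14.70 s_edge 61.2 h 8.9  push 5.63 down 1.70
t 14.95 s_edge 61.2 h 8.9  push 7.18 down 2.90
t 14.95 s_edge 61.2 h 8.9  push 7.18 down 2.90
```

```bash
python3 -m creep '[0,0,0,0,0.02,0,-1,0,0,0,0,0.04,0,-1,0,0,0,0,0.04,0,-1,0,0,0,0,0.04,0,-1]' >/dev/null; python3 chk.py 8.5;  python3 -m creep '[0,0,0,0,0,0,-1,0,0,0,0,0,0,-1,0,0,0,0,0,0,-1]' >/dev/null; python3 chk.py 8.5
```

```text
t 15.28 s_edge 61.2 h 8.9  push 8.36 down 5.60
t 15.53 s_edge 61.2 h 8.9  push 7.80 down 4.44
```

```bash
python3 -m creep '[0,0,0,0,0,-0.02,-1,0,0,0,0,0,-0.04,-1,0,0,0,0,0,-0.04,-1]' >/dev/null; python3 chk.py 8.5;  python3 -m creep '[0,0,0,0,0,-0.02,-1,0,0,0,0,0,-0.04,-1,0,0,0,0,0,-0.04,-1]' >/dev/null; python3 chk.py 8.5
```

```text
t 15.78 s_edge 61.2 h 9.0  push 7.05 down -0.20
t 16.03 s_edge 61.2 h 9.2  push 5.16 down -2.71
```

With the chock just relieved off the ramp, the wrist force is a clean measure of the roller contact force (about 5 N). Pressing on to about 9 N.

```bash
python3 -m creep '[0,0,0,0,0.03,0,-1,0,0,0,0,0.06,0,-1,0,0,0,0,0.06,0,-1]' >/dev/null; python3 chk.py 7.5 && python3 -m creep '[0,0,0,0,0.03,0,-1,0,0,0,0,0.05,0,-1,0,0,0,0,0.05,0,-1]' >/dev/null; python3 chk.py 7.5 && python3 -m creep '[0,0,0,0,0.03,0,-1,0,0,0,0,0.03,0,-1,0,0,0,0,0.03,0,-1]' >/dev/null; python3 chk.py 8.5
```

```text
t 16.28 s_edge 61.2 h 9.1  push 6.84 down 0.07
t 16.53 s_edge 61.2 h 9.1  push 9.07 down 1.04
t 16.53 s_edge 61.2 h 9.1  push 9.07 down 1.04
```

```bash
python3 -m creep '[0,0,0,0,0,0,-1,0,0,0,0,0,0,-1,0,0,0,0,0,0,-1]' >/dev/null; python3 chk.py 9;  python3 -m creep '[0,0,0,0,0,0.02,-1,0,0,0,0,0,0.03,-1,0,0,0,0,0,0.03,-1]' >/dev/null; python3 chk.py 9.5
```

```text
t 16.78 s_edge 61.2 h 9.1  push 8.89 down 0.04
t 17.03 s_edge 61.2 h 9.0  push 9.30 down 3.37
```

```bash
python3 -m creep '[0,0,0,0,0,0,0.1,0,0,0,0,0,0,0.1,0,0,0,0,0,0,0.1,0,0,0,0,0,0,0.1]'; python3 chk.py 9; python3 -m creep '[0,0,0,0,0,-1,0.1,0,0,0,0,0,-3,0.1,0,0,0,0,0,-6,0.1,0,0,0,0,0,-9,0.1,0,0,0,0,0,-12,0.1,0,0,0,0,0,-12,0.1,0,0,0,0,0,-12,0.1]'; python3 - <<'E'
from h import *
import pickle
c=shot('wrist');d=shot('side'); pickle.dump((c,d),open('c6.pkl','wb'))
o=np.zeros((600,560,3),np.uint8);o[:320]=c['frame'][90:410];o[320:]=cv2.resize(d['frame'][150:220,250:390],None,fx=4,fy=4,interpolation=cv2.INTER_CUBIC)[:280]
cv2.imwrite('pics/p6.png',o[:,:,::-1]); s=st(); print(np.round(R.from_quat(s['tcp_rot']).as_matrix(),3).tolist())
E
```

```text
time_s: 17.37
position: [0.5001, -0.0758, 0.0371]
tcp_rot: [0.755, 0.654, 0.035, 0.041]
wrist_force: [-0.2, 1.2, -0.0]
width: 0.0468
t 17.37 s_edge 65.9 h 10.1  push 0.39 down 0.01
time_s: 17.95
position: [0.4882, -0.0741, 0.1587]
tcp_rot: [0.755, 0.654, 0.036, 0.042]
wrist_force: [-0.6, -0.2, 0.0]
width: 0.0471
t 18.05 p [ 0.4861 -0.0738  0.1557] rot [0.7548 0.6538 0.0343 0.0396] F [-0.52 -1.18  0.8 ] w 0.0468
[[0.143, 0.984, 0.104], [0.99, -0.142, -0.015], [0.0, 0.105, -0.994]]
```

View pics/p6.png

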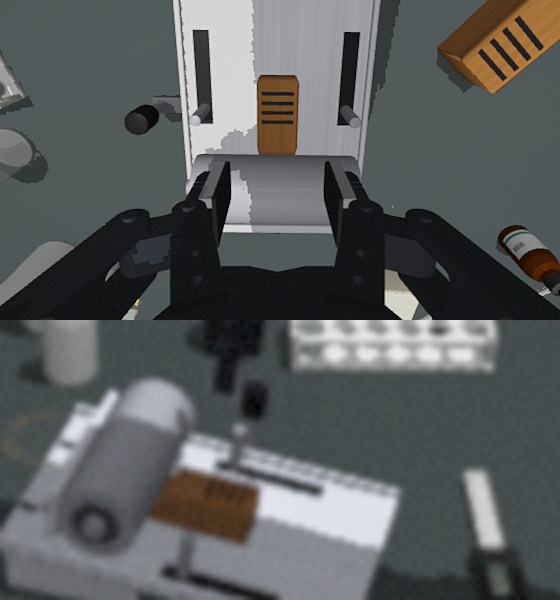

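Wrist view: the roller lies against the bar with the chock flat under its low side, and the pegs are clear. The knob is at about full-frame (141,209). The side view agrees.

```bash
python3 - <<'E'
from h import *
import pickle
c,d=pickle.load(open('c6.pkl','rb'))
f=c['frame'][190:235,115:170]; m=(f.max(2)<70).astype(np.uint8)
n,l,s,ce=cv2.connectedComponentsWithStats(m); i=1+np.argmax(s[1:,4]); print(s[i],ce[i]+[115,190])
px=ce[i]+[115,190]; k=onz(c,*px,.062)
u=np.array([.9834,-.1486,.1045]);y=np.array([.149,.989,0])
print('knob',k,'s',(k-[.4915,-.0742,.026])@u,'y',(k-[.4915,-.0742,.026])@y)
# side view: dark knob near (314,170)
F=d['frame'][155:185,300:330]; m=(F.max(2)<60).astype(np.uint8)
n,l,s,ce=cv2.connectedComponentsWithStats(m); print(s[1:],ce[1:]+[300,155]); print([onz(d,*(p+[300,155]),.062) for p in ce[1:]])
S=r.state();Rm=R.from_quat(S['tcp_rot']).as_matrix(); print(Rm.T@(k-S['position']))
E
```

```text
[  9   3  46  33 909] [144.57975798 207.83278328]
knob [ 0.48410718 -0.18139118  0.062     ] s 0.012420512156187438 y -0.10711360548676234
[[  0   0  16  14 120]
 [ 20   0   2   7  14]
 [ 10  10   7  10  63]] [[306.85833333 159.575     ]
 [320.5        158.        ]
 [313.12698413 169.66666667]]
[array([ 0.50823028, -0.23774096,  0.062     ]), array([ 0.4663189 , -0.25259744,  0.062     ]), array([ 0.48238792, -0.18467241,  0.062     ])]
[-0.10679096  0.00352535  0.09463198]
```

```bash
python3 - <<'E'
from h import *
import pickle
d=pickle.load(open('c0.pkl','rb'))['scene']
for n,p,z in (('beaker',(356,167),.01),('w1',(309,163),.01),('w2',(320,148),.02),('amber',(313,120),.03)): print(n,onz(d,*p,z))
E
python3 -m creep '[0,0,8,-2,0.1,0,0.2,0,0,15,-4,0.2,0,0.2,0,0,22,-6,0.3,0,0.2,0,0,29,-8,0.3,0,0.2,0,0,36,-10,0.3,0,0.2,0,0,43,-10.7,0.3,0,0.2,0,0,50,-10.7,0.3,0,0.2,0,0,57,-10.7,0.3,0,0.2,0,0,64,-10.7,0.3,0,0.2,0,0,70,-10.7,0.3,0,0.2]' && python3 -m creep '[0,0,7,0,0,0,0.2,0,0,14,0,0,0,0.2,0,0,20,0,0,0,0.2,0,0,20,0,0,0,0.2,0,0,20,0,0,0,0.2]'
python3 - <<'E'
from h import *
import pickle
s=st(); Rm=R.from_quat(s['tcp_rot']).as_matrix(); print(np.round(Rm,3).tolist(),Rm.T@(np.array([.4835,-.182,.062])-s['position']))
c=shot('wrist','wrist7'); pickle.dump(c,open('c7.pkl','wb'))
E
```

```text
beaker [ 0.50848388 -0.37189961  0.01      ]
w1 [ 0.64165964 -0.28622371  0.01      ]
w2 [ 0.6549185  -0.36672986  0.02      ]
amber [ 0.76932604 -0.47828811  0.03      ]
time_s: 18.88
position: [0.4727, -0.1799, 0.1543]
tcp_rot: [0.994, 0.1, 0.049, 0.012]
wrist_force: [-0.3, -0.1, 0.3]
width: 0.0511
time_s: 19.3
position: [0.4731, -0.1798, 0.1548]
tcp_rot: [0.996, -0.07, 0.051, 0.003]
wrist_force: [-0.3, 0.4, 0.1]
width: 0.0507
t 19.3 p [ 0.4731 -0.1798  0.1548] rot [ 0.9962 -0.07    0.0511  0.0035] F [-0.35  0.37  0.13] w 0.0507
[[0.985, -0.14, 0.101], [-0.139, -0.99, -0.014], [0.102, -0.0, -0.995]] [0.00105512 0.0007174  0.09339616]
```

View pics/wrist7.png

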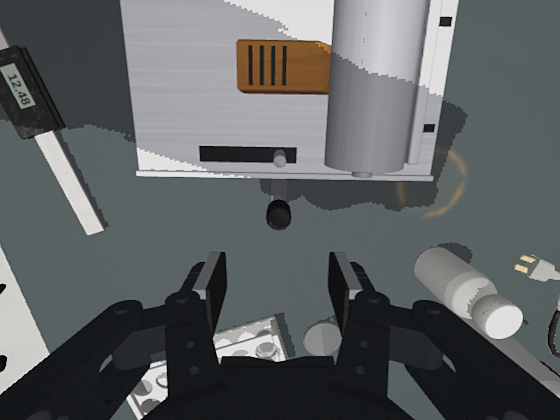

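Wrist view: the knob (279,213) is centred between the jaws, and the fingers are clear of the rack and bottles. Now I'll go down and grip, then draw.

```bash
python3 -m creep '[0,0,0,0.1,0.1,3,0.2,0,0,0,0.1,0.1,6,0.2,0,0,0,0.1,0.1,8,0.2,0,0,0,0.1,0.1,9.5,0.2,0,0,0,0.1,0.1,10.6,0.2,0,0,0,0.1,0.1,10.6,0.2,0,0,0,0.1,0.1,10.6,0.2]'; python3 -m creep '[0,0,0,0,0,0,-1,0,0,0,0,0,0,-1,0,0,0,0,0,0,-1,0,0,0,0,0,0,-1,0,0,0,0,0,0,-1,0,0,0,0,0,0,-1]'
```

```text
time_s: 19.93
position: [0.4849, -0.1825, 0.05]
tcp_rot: [0.996, -0.071, 0.051, 0.003]
wrist_force: [1.3, -1.0, -0.0]
width: 0.0515
time_s: 20.43
position: [0.4846, -0.1829, 0.0516]
tcp_rot: [0.996, -0.071, 0.052, 0.004]
wrist_force: [-5.9, 0.5, 7.3]
width: 0.0178
```

```bash
python3 -m creep '[0,0,0,-0.3,0,0,-1,0,0,0,-0.6,0,0,-1,0,0,0,-0.9,0,0,-1,0,0,0,-1.2,0,0,-1,0,0,0,-1.5,0,0,-1,0,0,0,-1.8,0,0,-1,0,0,0,-2.1,0,0,-1,0,0,0,-2.4,0,0,-1,0,0,0,-2.7,0,0,-1,0,0,0,-3,0,0,-1]'; python3 -m creep '[0,0,0,-0.3,0,0,-1,0,0,0,-0.6,0,0,-1,0,0,0,-0.9,0,0,-1,0,0,0,-1.2,0,0,-1,0,0,0,-1.5,0,0,-1,0,0,0,-1.8,0,0,-1,0,0,0,-2.1,0,0,-1,0,0,0,-2.3,0,0,-1,0,0,0,-2.3,0,0,-1,0,0,0,-2.3,0,0,-1]'
```

```text
time_s: 21.27
position: [0.4576, -0.1787, 0.0488]
tcp_rot: [0.996, -0.071, 0.054, 0.004]
wrist_force: [2.6, 1.3, 6.0]
width: 0.0179
time_s: 22.1
position: [0.4345, -0.175, 0.0463]
tcp_rot: [0.996, -0.071, 0.053, 0.003]
wrist_force: [0.5, 3.7, 9.3]
width: 0.0182
```

```bash
python3 -m creep '[0,0,0,-0.1,0,0,-1,0,0,0,-0.3,0,0,-1,0,0,0,-0.5,0,0,-1,0,0,0,-0.7,0,0,-1,0,0,0,-0.8,0,0,-1,0,0,0,-0.8,0,0,-1,0,0,0,-0.8,0,0,-1]'
```

```text
time_s: 22.68
position: [0.4303, -0.1743, 0.046]
tcp_rot: [0.996, -0.071, 0.056, 0.003]
wrist_force: [12.0, 2.9, -2.3]
width: 0.0178
```

```bash
python3 -m creep '[0,0,0,0.2,0,0,-1,0,0,0,0.2,0,0,0.1,0,0,0,0.2,0,0,0.1,0,0,0,0.2,0,0,0.1,0,0,0,0.2,0,0,0.1]'; python3 -m creep '[0,0,0,0,0,-2,0.1,0,0,0,0,0,-5,0.1,0,0,0,0,0,-9,0.1,0,0,0,0,0,-12,0.1,0,0,0,0,0,-15,0.1,0,0,0,0,0,-15,0.1,0,0,0,0,0,-15,0.1]'; python3 - <<'E'
from h import *
import pickle
c=shot('wrist');d=shot('side'); pickle.dump((c,d),open('c8.pkl','wb'))
o=np.zeros((600,560,3),np.uint8);o[:320]=c['frame'][:320];o[320:]=cv2.resize(d['frame'][150:220,250:390],None,fx=4,fy=4,interpolation=cv2.INTER_CUBIC)[:280]
cv2.imwrite('pics/p8.png',o[:,:,::-1]); st()
E
```

```text
time_s: 23.1
position: [0.4266, -0.1743, 0.0441]
tcp_rot: [0.996, -0.071, 0.051, 0.004]
wrist_force: [-0.3, -0.2, -0.8]
width: 0.0473
time_s: 23.68
position: [0.413, -0.1728, 0.1953]
tcp_rot: [0.996, -0.072, 0.054, 0.004]
wrist_force: [-0.4, -0.9, -0.9]
width: 0.047
t 23.7833 p [ 0.4114 -0.172   0.1928] rot [ 0.9961 -0.0715  0.0516  0.0036] F [ 0.18 -0.63 -0.96] w 0.0467
```

The picture limit is reached, so I'll check numerically: the knob's position, and whether the roller and chock pixels changed in the side view.

```bash
python3 - <<'E'
from h import *
import pickle
c,d=pickle.load(open('c8.pkl','rb')); d6=pickle.load(open('c6.pkl','rb'))[1]
df=cv2.absdiff(d['frame'],d6['frame']).max(2)
for n,(x0,x1,y0,y1) in {'roller':(266,296,167,200),'chock':(290,312,190,203)}.items(): print(n,df[y0:y1,x0:x1].mean(),np.percentile(df[y0:y1,x0:x1],95))
def brown(f):
    m=cv2.inRange(cv2.cvtColor(f[185:208,280:320],cv2.COLOR_RGB2HSV),(5,110,40),(20,255,255)); M=cv2.moments(m,True); return M['m00'],M['m10']/M['m00']+280,M['m01']/M['m00']+185
print('chock blob',brown(d6['frame']),brown(d['frame']))
f=c['frame']; m=(f[150:245,230:330].max(2)<60).astype(np.uint8)
n,l,s,ce=cv2.connectedComponentsWithStats(m)
for i in range(1,n):
    if s[i,4]>150: print(s[i],ce[i]+[230,150],onz(c,*(ce[i]+[230,150]),.056))
u=np.array([.9834,-.1486,.1045]); print('expected knob',np.array([.4835,-.182,.062])-.055*u)
c7=pickle.load(open('c7.pkl','rb'))
def top(cc):
    m=cv2.inRange(cv2.cvtColor(cc['frame'],cv2.COLOR_RGB2HSV),(5,110,60),(20,255,255)); 
    k=max(cv2.findContours(m[:240],0,2)[0],key=cv2.contourArea); return [np.round(onz(cc,*map(float,p),.055)[:2],4).tolist() for p in cv2.boxPoints(cv2.minAreaRect(k))]
print(top(c7),top(c))
E
```

```text
roller 43.031313131313134 79.0
chock 18.234265734265733 55.0
chock blob (280.0, 301.24642857142857, 196.01785714285714) (291.0, 301.340206185567, 195.68384879725085)
[ 38  34  22  25 427] [278.34192037 195.97423888] [ 0.43042104 -0.17520902  0.056     ]
expected knob [ 0.429413  -0.173827   0.0562525]
[[0.4672, -0.0868], [0.4742, -0.0533], [0.5402, -0.0627], [0.5361, -0.0977]] [[0.4659, -0.0864], [0.4713, -0.0525], [0.5404, -0.0634], [0.5377, -0.0987]]
```

```bash
python3 - <<'E'
from h import *
import pickle
a=pickle.load(open('c6.pkl','rb'))[1]['frame']; b=pickle.load(open('c8.pkl','rb'))[1]['frame']
g=lambda f: cv2.Canny(cv2.cvtColor(f,cv2.COLOR_RGB2GRAY),40,120).astype(np.float32)
for (x,y,w,h) in ((262,190,26,26),(262,162,40,54)):
    res=cv2.matchTemplate(g(b)[y-10:y+h+10,x-10:x+w+10],g(a)[y:y+h,x:x+w],cv2.TM_CCOEFF_NORMED); print(cv2.minMaxLoc(res),'expect (10,10)')
s=st(); r.close_job()
E
```

```text
(-0.09146394580602646, 0.2909810245037079, (12, 10), (10, 10)) expect (10,10)
(-0.06071172654628754, 0.41380834579467773, (17, 0), (10, 10)) expect (10,10)
t 23.7833 p [ 0.4114 -0.172   0.1928] rot [ 0.9961 -0.0715  0.0516  0.0036] F [ 0.18 -0.63 -0.96] w 0.0467
the job is handed in; nothing more can be done
```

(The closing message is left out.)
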